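Move the row of modules into the distribution box, mirrored

ROBOT

A 6-joint arm with a two-finger parallel gripper is mounted at the origin on the work surface. World frame = base frame: x ahead of the robot, y to its left, z up, the work surface at z = 0. Lengths are in m, angles in rad, forces in N, time in s.
With the tool pointing down it reaches from about 0.275 to 0.75 m from the base axis. Payload 10.2 kg.
Tool frame: the origin (TCP) lies midway between the tips of the shut fingers; the grasp point (between the pads) lies 19 mm behind it (env.hold_point_z is the distance from the TCP to the grasp point, in m); z points along the fingers, y is the line along which they close (so a half turn about z gives the same grasp; the last joint's range is limited). The gripper opens to 85 mm and grips with 20 to 120 N. Pads are 22 mm wide; open, the fingers measure 114 mm over their backs; the gripper's body (76 mm by 85 mm) begins 54 mm behind the grasp point. The pads swing forward as they close: fully open they stand 13 mm farther back than shut.
Start: joints at [-1.442, 0.313, 1.498, -0, 1.331, -0.223], TCP at [0.181, -0.493, 0.231] pointing down, gripper open.
Joint ranges: [-2.94, 2.94], [-0.97, 2.17], [0.19, 2.56], [-1.23, 4.37], [0.02, 3.11], [-2.88, 2.88]. Speed limits (rad/s): [2.39, 2.39, 3.01, 3.14, 3.14, 3.14].

INTERFACE

Orientations are given as a unit quaternion [x, y, z, w].
In Python, from bench import env, kinematics, monitor, eyes, job gives the robot as it stands. The module is installed in compiled form; this text tells all that it offers. Calls block until the motion is done:
- env.reach(position, orientation): joint-space move of the TCP to a pose.
- env.movel(position, velocity=0.15, frame=None, guard=None): straight line of the TCP; frame=None keeps the orientation; velocity is the mean speed in m/s. With guard (N) it stops when the force on the tool has changed by that much, and returns True; else False.
- env.set_joints(angles): joint-space move.
- env.release() and env.close_gripper(effort=None): open the fingers fully, or close them until they stop; effort is the grip in N (None keeps the last).
- env.hold(seconds).
- kinematics.ik(position, orientation): joint angles nearest the present ones, or None.
- monitor.sense(): the state.
- eyes.grab_frame(name): name is "scene" or "side" or "wrist"; returns a dict with "frame" (480x640x3 uint8, red, green, blue), "mtx" (3x3 intrinsics, pixels), "view" (4x4, takes a point from world to camera coordinates). Camera axes: x right, y down, z forward; pixel columns grow to the right and rows downward; lengths in m; the calibration is good to about 2 mm. A picture is of the moment at which its call begins. There is no depth.
A pose or a line that the arm cannot do raises env.MotionError and nothing moves.
- job.hand_in(): hands the job in; it is judged then, once.
The state is a dict: "clock": time; "joints": joint angles; "qvel": joint speeds; "joint_efforts": joint torques, N m; "position": TCP position; "ee_rot": TCP orientation; "contact_force": force on the tool from outside, world axes, zero at the start; "ft_torque": the same for the moment, N m; "finger_gap": opening from 0.0 (shut) to 1.0 (fully open); "gripper_force": force on a finger pad.
Only numpy, scipy, OpenCV 4.12 (cv2) and the standard library are available. Lean on these libraries where they do the work, as an engineer would, in place of code of your own. Each camera call takes 0.05 s, during which the arm holds its last target. There are 200 camera calls.

TASK

The distribution box is fed from the opposite side, so move the four tested modules from the aluminium test carrier into the open white enclosure in reverse order, as seen from the robot: the module that stands at the left end of the carrier goes on the right end pad of the enclosure, the next one beside it, and so on. Set each one down gently, without dropping or tipping it over, upright, centred on its pad and square to the enclosure, and leave all four standing there released.

Things in the scene. Friction and masses are not known exactly. Their poses are not given: they have to be found in the camera images.
- breaker: Circuit breaker, white plastic, 27 wide (y), 0.16 kg, one small black toggle on its nose. 80 long (x), 66 high (mm): full length up to 40, above it a raised nose 45 long (x, centred, full width) from 40 to 66: grip the nose, closing along x, fingertips above the 40 high shoulders. Origin: centre of underside, z up. Loose, just rests on its pad.
- residual: Residual-current switch, white plastic, 36 wide (y), 0.20 kg, one broad black toggle and a round grey button on its nose. 80 long (x), 66 high (mm): full length up to 40, above it a raised nose 45 long (x, centred, full width) from 40 to 66: grip the nose, closing along x, fingertips above the 40 high shoulders. Origin: centre of underside, z up. Loose, just rests on its pad.
- timer: Timer module, white plastic, 44 wide (y), 0.15 kg, a round grey dial with a black bar on its nose. 80 long (x), 66 high (mm): full length up to 40, above it a raised nose 45 long (x, centred, full width) from 40 to 66: grip the nose, closing along x, fingertips above the 40 high shoulders. Origin: centre of underside, z up. Loose, just rests on its pad.
- meter: Energy meter, white plastic, 54 wide (y), 0.22 kg, a dark window and three small buttons on its nose. 80 long (x), 66 high (mm): full length up to 40, above it a raised nose 45 long (x, centred, full width) from 40 to 66: grip the nose, closing along x, fingertips above the 40 high shoulders. Origin: centre of underside, z up. Loose, just rests on its pad.
- test_carrier: The rack where the row starts: fixed aluminium plate 100 (x) x 330 (y) x 6 mm with four pads in a row along its y, at y = -105, -35, 35, 105, and black end blocks, tops 36 high, at y = +-152. Origin: centre of underside, on the table; its y points to the robot's left within 6 degrees. It lies about 200 nearer to the robot than the enclosure, or about 200 beyond it.
- holder_breaker: Fixed aluminium pad of the test carrier, 88 (x) x 62 (y) x 10 mm high, on which the breaker stands at the start; the four pads look alike, and which place in the row this one has differs from start to start. Origin: centre of its underside; its top is 16 above the table.
- holder_residual: Fixed aluminium pad of the test carrier, 88 (x) x 62 (y) x 10 mm high, on which the residual stands at the start; the four pads look alike, and which place in the row this one has differs from start to start. Origin: centre of its underside; its top is 16 above the table.
- holder_timer: Fixed aluminium pad of the test carrier, 88 (x) x 62 (y) x 10 mm high, on which the timer stands at the start; the four pads look alike, and which place in the row this one has differs from start to start. Origin: centre of its underside; its top is 16 above the table.
- holder_meter: Fixed aluminium pad of the test carrier, 88 (x) x 62 (y) x 10 mm high, on which the meter stands at the start; the four pads look alike, and which place in the row this one has differs from start to start. Origin: centre of its underside; its top is 16 above the table.
- enclosure: The rack to fill: open white lower shell of a distribution box, 120 (x) x 345 (y) mm, fixed, empty; walls 20 high; four grey pads 88 (x) x 62 (y), tops 16 above the table, in a row at x = 0, y = -105, -35, 35, 105; black end blocks, tops 36 high, at y = +-152. Origin: centre of underside, on the table; its y points to the robot's left within 6 degrees.

How it is judged:
At the end, for the whole second after the job is handed in: Each module stands on the enclosure pad that mirrors its starting place, within 12 mm of the pad's centre both ways, resting on it (height within 4 mm), upright within 0.1 rad, square to the row within 0.2 rad (either way round), at rest and released (((y of holder_breaker in the frame of test_carrier between -0.125 and -0.085 m and y of breaker in the frame of enclosure between 0.093 and 0.117 m) or (y of holder_breaker in the frame of test_carrier between -0.055 and -0.015 m and y of breaker in the frame of enclosure between 0.023 and 0.047 m) or (y of holder_breaker in the frame of test_carrier between 0.015 and 0.055 m and y of breaker in the frame of enclosure between -0.047 and -0.023 m) or (y of holder_breaker in the frame of test_carrier between 0.085 and 0.125 m and y of breaker in the frame of enclosure between -0.117 and -0.093 m)) and x of breaker in the frame of enclosure between -0.012 and 0.012 m and z of breaker in the frame of enclosure between 0.012 and 0.02 m and angle between each of breaker, residual, timer, meter's own z axis and vertical below 0.1 rad and angle between the x axis of each of breaker, residual, timer, meter and the x axis of enclosure, either way round below 0.2 rad and linear speed of each of breaker, residual, timer, meter below 0.02 m/s and angular speed of each of breaker, residual, timer, meter below 0.2 rad/s and contact force between each of breaker, residual, timer, meter and the fingers below 0.1 N and ((y of holder_residual in the frame of test_carrier between -0.125 and -0.085 m and y of residual in the frame of enclosure between 0.093 and 0.117 m) or (y of holder_residual in the frame of test_carrier between -0.055 and -0.015 m and y of residual in the frame of enclosure between 0.023 and 0.047 m) or (y of holder_residual in the frame of test_carrier between 0.015 and 0.055 m and y of residual in the frame of enclosure between -0.047 and -0.023 m) or (y of holder_residual in the frame of test_carrier between 0.085 and 0.125 m and y of residual in the frame of enclosure between -0.117 and -0.093 m)) and x of residual in the frame of enclosure between -0.012 and 0.012 m and z of residual in the frame of enclosure between 0.012 and 0.02 m and ((y of holder_timer in the frame of test_carrier between -0.125 and -0.085 m and y of timer in the frame of enclosure between 0.093 and 0.117 m) or (y of holder_timer in the frame of test_carrier between -0.055 and -0.015 m and y of timer in the frame of enclosure between 0.023 and 0.047 m) or (y of holder_timer in the frame of test_carrier between 0.015 and 0.055 m and y of timer in the frame of enclosure between -0.047 and -0.023 m) or (y of holder_timer in the frame of test_carrier between 0.085 and 0.125 m and y of timer in the frame of enclosure between -0.117 and -0.093 m)) and x of timer in the frame of enclosure between -0.012 and 0.012 m and z of timer in the frame of enclosure between 0.012 and 0.02 m and ((y of holder_meter in the frame of test_carrier between -0.125 and -0.085 m and y of meter in the frame of enclosure between 0.093 and 0.117 m) or (y of holder_meter in the frame of test_carrier between -0.055 and -0.015 m and y of meter in the frame of enclosure between 0.023 and 0.047 m) or (y of holder_meter in the frame of test_carrier between 0.015 and 0.055 m and y of meter in the frame of enclosure between -0.047 and -0.023 m) or (y of holder_meter in the frame of test_carrier between 0.085 and 0.125 m and y of meter in the frame of enclosure between -0.117 and -0.093 m)) and x of meter in the frame of enclosure between -0.012 and 0.012 m and z of meter in the frame of enclosure between 0.012 and 0.02 m); the robot touches nothing.
It fails at once if a module is tipped over (more than about 35 degrees) (angle between any of breaker, residual, timer, meter's own z axis and vertical above 0.6 rad).
It fails at once if a module is dropped into the enclosure (faster than 0.6 m/s within 30 mm of its pad) ((z of breaker in the frame of enclosure below 0.046 m and horizontal distance between breaker and enclosure below 0.16 m and linear speed of breaker above 0.6 m/s) or (z of residual in the frame of enclosure below 0.046 m and horizontal distance between residual and enclosure below 0.16 m and linear speed of residual above 0.6 m/s) or (z of timer in the frame of enclosure below 0.046 m and horizontal distance between timer and enclosure below 0.16 m and linear speed of timer above 0.6 m/s) or (z of meter in the frame of enclosure below 0.046 m and horizontal distance between meter and enclosure below 0.16 m and linear speed of meter above 0.6 m/s)).
It also fails if it takes over 99 s, if anything falls off the work surface, if the arm or the gripper's body presses on something with over 40 N, if the wrist force passes 120 N, or if a joint passes its speed limit or range.

## Working session

There is one attempt and no reset: what is moved stays moved. The work goes in short steps, each a Python script; the robot and the scene stay as the last script left them, time stands still between calls to the robot, and variables do not carry over. Pictures are saved under pics/ and viewed, at most 14 in all, crops included, and the job is handed in when it is done.

```bash
mkdir -p pics; python3 - <<'E'
from bench import env,monitor,eyes
import cv2,numpy as np
for n in("scene","side"):
    f=eyes.grab_frame(n);cv2.imwrite(f"pics/{n}0.png",f["frame"][:,:,::-1])
    print(n,f["mtx"].round(1).tolist());print(f["view"].round(3).tolist())
s=monitor.sense();print({k:np.round(v,3).tolist() for k,v in s.items()},env.hold_point_z)
E
```

```text
scene [[455.4, 0.0, 319.4], [0.0, 455.4, 240.5], [0.0, 0.0, 1.0]]
[[0.804, 0.594, 0.004, -0.423], [0.446, -0.599, -0.665, -0.208], [-0.392, 0.537, -0.747, 0.959], [0.0, 0.0, 0.0, 1.0]]
side [[529.9, 0.0, 322.4], [0.0, 529.9, 236.1], [0.0, 0.0, 1.0]]
[[-0.914, -0.405, 0.006, 0.488], [-0.27, 0.597, -0.756, 0.193], [0.302, -0.693, -0.655, 0.637], [0.0, 0.0, 0.0, 1.0]]
{'clock': 0.1, 'joints': [-1.442, 0.313, 1.498, 0.0, 1.331, -0.223], 'qvel': [0.001, -0.001, -0.002, -0.001, 0.001, 0.002], 'joint_efforts': [0.002, -41.29, -26.014, -0.0, 0.003, -0.0], 'position': [0.181, -0.493, 0.231], 'ee_rot': [0.985, 0.175, 0.0, -0.001], 'contact_force': [-0.43, -0.302, -0.087], 'ft_torque': [0.001, -0.056, 0.021], 'gripper_force': 0.0, 'finger_gap': 1.001} 0.0187
```

View pics/scene0.png

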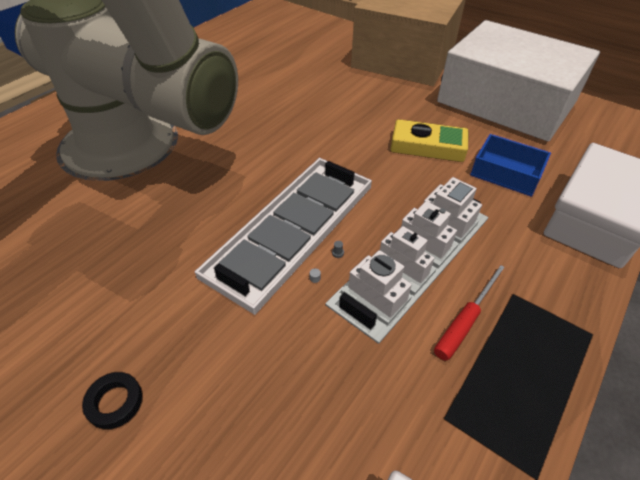

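View pics/side0.png

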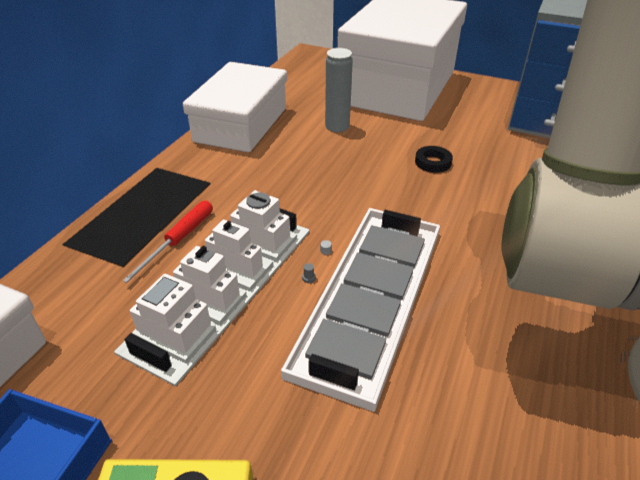

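```bash
cat > h.py <<'E'
from bench import env,kinematics,monitor,eyes,job
import cv2,numpy as np
from scipy.spatial.transform import Rotation as R
def cast(f,px,z):
    px=np.atleast_2d(np.float64(px));V=f["view"];Rm=V[:3,:3];c=-Rm.T@V[:3,3]
    d=np.c_[px,np.ones(len(px))]@np.linalg.inv(f["mtx"]).T@Rm
    return (c+d*((z-c[2])/d[:,2])[:,None])[:,:2]
def proj(f,P):
    P=np.atleast_2d(P);p=(P@f["view"][:3,:3].T+f["view"][:3,3])@f["mtx"].T
    return p[:,:2]/p[:,2:]
def quat(a):  # tool down, tool y (closing) along world direction a from x axis
    y=np.array([np.cos(a),np.sin(a),0]);z=np.array([0,0,-1.]);return R.from_matrix(np.c_[np.cross(y,z),y,z]).as_quat()
E
python3 - <<'E'
from h import *
for n,pads,tops in (("scene",[(325,190),(303,214),(280,238),(251,265)],[(462,191),(433,214),(409,238),(383,265)]),
  ("side",[(345,348),(363,308),(379,275),(391,246)],[(160,291),(203,257),(229,230),(259,201)])):
    f=eyes.grab_frame(n);print(n,cast(f,pads,.016).round(3).tolist(),cast(f,tops,.082).round(3).tolist())
    print([f["frame"][y,x].tolist() for x,y in pads])
# wrist camera pose relative to TCP
f=eyes.grab_frame("wrist");s=monitor.sense();V=f["view"];c=-V[:3,:3].T@V[:3,3]
Rt=R.from_quat(s["ee_rot"]).as_matrix();print(f["mtx"].round(1).tolist(),"cam in tool",(Rt.T@(c-s["position"])).round(3),(Rt.T@V[:3,:3].T).round(3).tolist())
for a in (0,np.pi):
  for p in ([.35,.15,.3],[.6,.15,.3],[.35,-.15,.3],[.6,-.15,.3],[.55,0,.4]): 
    q=kinematics.ik(p,quat(a));print(a,p,None if q is None else np.round(q,2))
E
```

```text
scene [[0.447, 0.124], [0.453, 0.051], [0.457, -0.017], [0.457, -0.088]] [[0.67, 0.195], [0.656, 0.12], [0.651, 0.053], [0.646, -0.013]]
[[102, 102, 102], [101, 102, 103], [102, 102, 103], [102, 103, 104]]
side [[0.444, 0.134], [0.447, 0.062], [0.448, -0.007], [0.452, -0.074]] [[0.667, 0.194], [0.653, 0.121], [0.651, 0.06], [0.645, -0.016]]
[[133, 135, 133], [130, 131, 130], [133, 133, 131], [133, 132, 129]]
[[349.8, 0.0, 316.4], [0.0, 349.8, 235.2], [0.0, 0.0, 1.0]] cam in tool [ 0.075  0.001 -0.143] [[-0.001, -0.955, -0.295], [1.0, -0.001, -0.0], [-0.0, -0.295, 0.955]]
0 [0.35, 0.15, 0.3] [ 0.09 -0.06  1.75 -0.    1.46  0.09]
0 [0.6, 0.15, 0.3] [ 0.06  0.5   1.06 -0.    1.59  0.06]
0 [0.35, -0.15, 0.3] [-0.72 -0.06  1.75 -0.    1.46 -0.72]
0 [0.6, -0.15, 0.3] [-0.43  0.5   1.06 -0.    1.59 -0.43]
0 [0.55, 0, 0.4] [-0.21  0.32  1.05 -0.    1.76 -0.21]
3.141592653589793 [0.35, 0.15, 0.3] None
3.141592653589793 [0.6, 0.15, 0.3] None
3.141592653589793 [0.35, -0.15, 0.3] [-0.72 -0.06  1.75 -0.    1.46  2.43]
3.141592653589793 [0.6, -0.15, 0.3] [-0.43  0.5   1.06 -0.    1.59  2.71]
3.141592653589793 [0.55, 0, 0.4] None
```

```bash
python3 - <<'E'
from h import *
env.reach([.55,.03,.36],quat(0))
f=eyes.grab_frame("wrist");np.savez("w1.npz",**f);cv2.imwrite("pics/w1.png",f["frame"][:,:,::-1])
print(monitor.sense()["clock"],proj(f,[[.45,.13,.016],[.66,.195,.082]]).round())
E
```

```text
2.625 [[240. 106.]
 [418.  38.]]
```

View pics/w1.png

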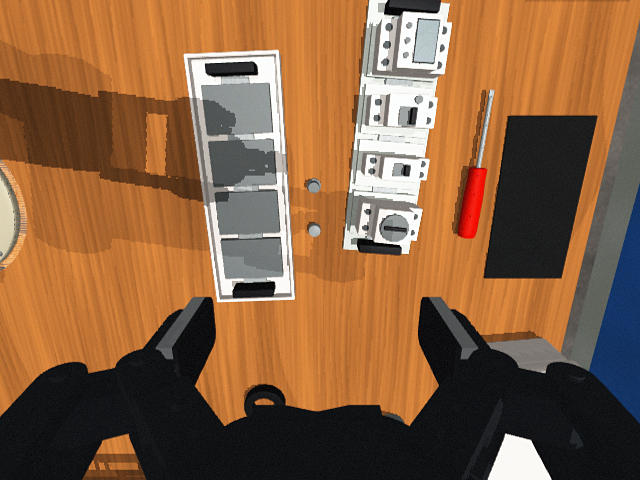

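```bash
python3 - <<'E'
from h import *
f=dict(np.load("w1.npz"));im=f["frame"];hsv=cv2.cvtColor(im,cv2.COLOR_RGB2HSV)
print("px",[im[y,x].tolist() for x,y in((240,95),(250,125),(245,160),(245,212),(250,258),(230,70),(254,290),(325,150),(255,240))])
m=((hsv[...,1]<60)&(hsv[...,2]>38)&(hsv[...,2]<160)).astype(np.uint8);m[:,:190]=0;m[:,290:]=0;m[:70]=0;m[285:]=0
m=cv2.morphologyEx(m,cv2.MORPH_OPEN,np.ones((5,5)))
cs,_=cv2.findContours(m,0,2)
for c in cs:
    if cv2.contourArea(c)<200: continue
    p=cast(f,c[:,0],.016);(cx,cy),wh,a=cv2.minAreaRect((p*1000).astype(np.float32));print("pad",round(cx),round(cy),np.round(wh),round(a,1))
env.reach([.61,.05,.27],quat(0))
g=eyes.grab_frame("wrist");np.savez("w2.npz",**g);cv2.imwrite("pics/w2.png",cv2.resize(g["frame"][:380,220:560,::-1],None,fx=1.55,fy=1.55,interpolation=2))
E
```

```text
px [[143, 150, 151], [150, 155, 156], [79, 86, 81], [115, 120, 119], [113, 115, 119], [42, 41, 42], [21, 20, 21], [194, 117, 54], [125, 131, 128]]
pad 454 -81 [88. 64.] 1.7
pad 441 56 [106. 202.] 1.3
```

View pics/w2.png

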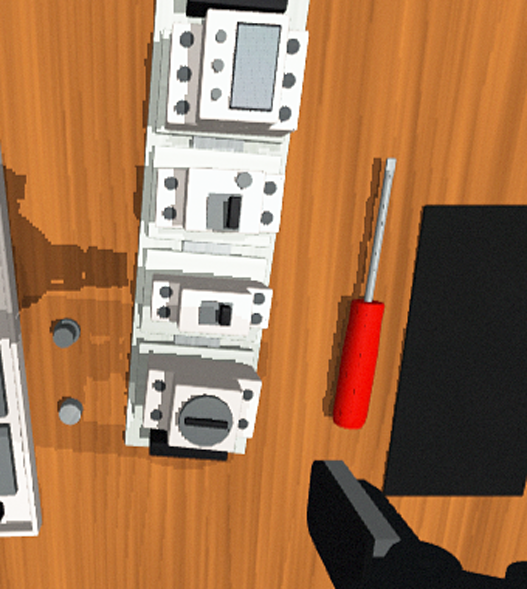

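```bash
python3 - <<'E'
from h import *
g=dict(np.load("w2.npz"))
D=dict(meter=[(186,40),(183,74),(182,107),(293,46),(288,80),(285,114)],residual=[(171,183),(169,213),(270,188),(267,218)],breaker=[(165,292),(164,312),(260,298),(257,318)],timer=[(159,385),(156,415),(248,395),(243,424)])
C=[]
for k,v in D.items():
    p=cast(g,np.array(v)/1.55+[220,0],.056);n=len(p)//2;d=p[n:].mean(0)-p[:n].mean(0);C.append(p.mean(0))
    print(k,p.mean(0).round(4),"span",np.linalg.norm(d).round(4),"yaw",np.degrees(np.arctan2(d[1],d[0])).round(1),"pitch",np.linalg.norm(p[0]-p[n-1]).round(4))
C=np.array(C);print(np.linalg.norm(np.diff(C,axis=0),axis=1),np.degrees(np.arctan2(*(C[0]-C[-1]))))
env.reach([.45,.05,.36],quat(0))
f=eyes.grab_frame("wrist");np.savez("w3.npz",**f);cv2.imwrite("pics/w3.png",cv2.resize(f["frame"][40:340,230:430,::-1],None,fx=2,fy=2,interpolation=2))
E
```

```text
meter [0.6621 0.1923] span 0.0627 yaw -3.2 pitch 0.0357
residual [0.6546 0.122 ] span 0.0625 yaw -2.8 pitch 0.0181
breaker [0.6519 0.0552] span 0.0632 yaw -3.8 pitch 0.0135
timer [ 0.6472 -0.0164] span 0.0629 yaw -6.6 pitch 0.0227
[0.07060274 0.06693568 0.07169853] 4.078478236597929
```

View pics/w3.png

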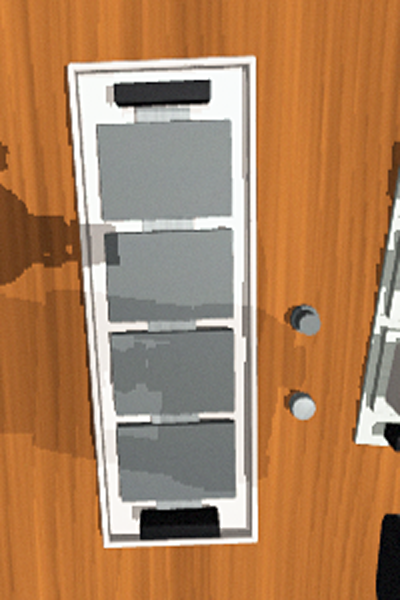

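```bash
python3 - <<'E'
from h import *
f=dict(np.load("w3.npz"))
P=[[(96,122),(231,120),(231,218),(104,220)],[(104,233),(233,230),(235,319),(108,322)],[(109,333),(234,328),(235,411),(115,416)],[(117,424),(235,420),(235,498),(121,500)]]
C=[]
for v in P:
    p=cast(f,np.array(v)/2+[230,40],.016);C.append(p.mean(0));print(p.mean(0).round(4),np.linalg.norm(p[1]-p[0]).round(4),np.linalg.norm(p[2]-p[1]).round(4))
C=np.array(C);d=C[0]-C[3];print("pads",C.mean(0),np.linalg.norm(d),np.degrees(np.arctan2(-d[0],d[1])))
p=cast(f,np.array([(68,65),(256,57),(258,541),(106,547)])/2+[230,40],.02);d=p[0]+p[1]-p[2]-p[3];print("rim",p.mean(0),np.linalg.norm(d)/2,np.linalg.norm(p[1]-p[0]),np.degrees(np.arctan2(-d[0],d[1])))
E
```

```text
[0.4463 0.1265] 0.088 0.0621
[0.4491 0.0563] 0.088 0.0616
[ 0.4512 -0.0129] 0.0889 0.0623
[ 0.454 -0.082] 0.0874 0.0634
pads [0.4501474  0.02199242] 0.20867973251153957 2.114802154799996
rim [0.45105636 0.0214927 ] 0.34283225804027473 0.11886132664802349 2.255208230370797
```

```bash
cat >> h.py <<'E'
M=dict(meter=(.6621,.1923),residual=(.6546,.1220),breaker=(.6519,.0552),timer=(.6472,-.0164))
T=dict(timer=.105,breaker=.035,residual=-.035,meter=-.105)
AC,AE=np.radians(-4.1),np.radians(2.15)
ZG,ZT=.058,.165
def move(k):
    a=np.array([*M[k],ZG]);t=T[k];b=np.array([.4503-t*np.sin(AE),.0218+t*np.cos(AE),ZG])
    at=lambda p,z:[p[0],p[1],z]
    env.reach(at(a,ZT),quat(AC));print(k,"hit" if env.movel(at(a,ZG),velocity=.1,guard=15) else "down",end=" ")
    env.close_gripper(50);s=monitor.sense();print("gap",round(s["finger_gap"],3),"F",round(s["gripper_force"],1),"z",round(s["position"][2],4),end=" ")
    env.movel(at(a,ZT),velocity=.15);env.hold(.2);s=monitor.sense();print("lifted",round(s["finger_gap"],3),s["contact_force"].round(1),end=" ")
    env.movel(at(b,ZT),velocity=.25,frame=quat(AE));env.movel(at(b,ZG+.012),velocity=.12)
    h=env.movel(at(b,ZG-.002),velocity=.02,guard=5);s=monitor.sense();print("placed",h,np.round(s["position"],4),end=" ")
    env.release();env.hold(.2);env.movel(at(b,ZT),velocity=.15);print("t",round(monitor.sense()["clock"],1))
E
python3 - <<'E'
from h import *
move("timer")
f=eyes.grab_frame("side");cv2.imwrite("pics/s1.png",f["frame"][:,:,::-1])
E
```

```text
timer down gap 0.519 F 52.1 z 0.0586 lifted 0.513 [ 0.3 -0.7 -1. ] placed True [0.4463 0.1268 0.0585] t 12.1
```

View pics/s1.png

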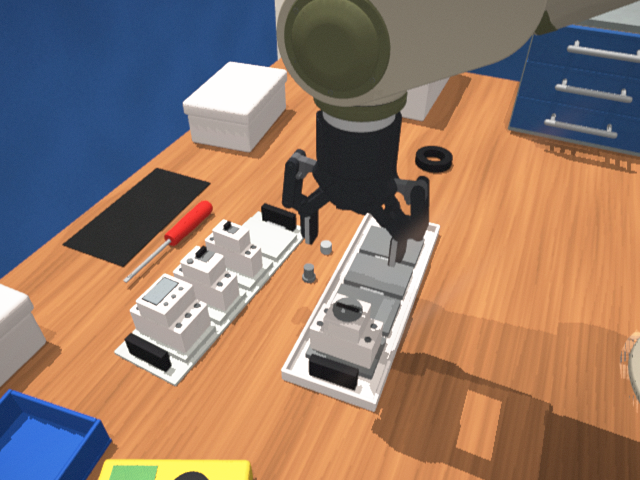

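The timer stands on the left-end enclosure pad at about (345,335), upright; the other three are undisturbed. Continuing.

```bash
python3 - <<'E'
from h import *
for k in("breaker","residual","meter"): move(k)
env.reach([.45,.05,.36],quat(0))
f=eyes.grab_frame("wrist");np.savez("w4.npz",**f);cv2.imwrite("pics/w4.png",cv2.resize(f["frame"][40:340,230:430,::-1],None,fx=2,fy=2,interpolation=2))
print(monitor.sense()["clock"])
E
```

```text
breaker down gap 0.518 F 53.4 z 0.0585 lifted 0.514 [ 0.7 -0.3 -2.7] placed True [0.4489 0.0568 0.0584] t 19.8
residual down gap 0.516 F 53.0 z 0.0585 lifted 0.516 [ 0.   0.8 -1. ] placed True [ 0.4515 -0.0132  0.0584] t 27.6
meter down gap 0.518 F 53.6 z 0.0585 lifted 0.519 [-0.5 -0.2 -2.1] placed True [ 0.4541 -0.0831  0.0584] t 36.0
37.025
```

View pics/w4.png

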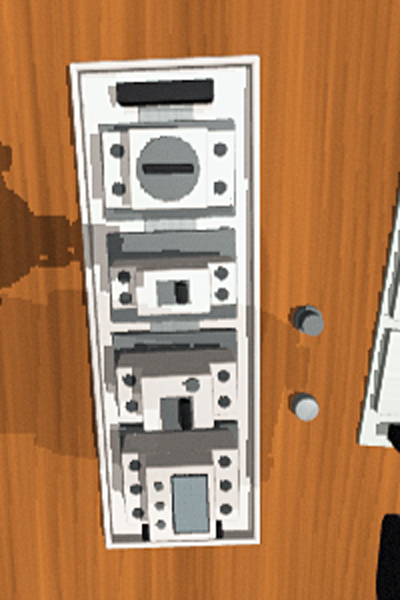

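All four stand in mirrored order (timer, breaker, residual, meter from the left). I'll check the positions from the terminal holes.

```bash
python3 - <<'E'
from h import *
f=dict(np.load("w4.npz"));c,s=np.cos(AE),np.sin(AE);ok=True
D=dict(timer=[(118,151),(119,188),(220,150),(220,187)],breaker=[(124,277),(125,298),(221,272),(222,294)],residual=[(129,380),(131,406),(223,376),(224,401)],meter=[(134,465),(136,489),(138,513),(225,462),(226,485),(227,509)])
for k,v in D.items():
    p=cast(f,np.array(v)/2+[230,40],.056);n=len(p)//2;d=p[n:].mean(0)-p[:n].mean(0);e=p.mean(0)-[.4503,.0218]
    l=np.array([c*e[0]+s*e[1],-s*e[0]+c*e[1]-T[k]]);y=np.degrees(np.arctan2(d[1],d[0]))-2.15
    print(k,(l*1000).round(1),"yaw",y.round(1));ok&=np.abs(l).max()<.007 and abs(y)<6
print(ok)
if ok: print(job.hand_in())
E
```

```text
timer [0.9 0.5] yaw -1.7
breaker [ 0.4 -0.1] yaw 0.5
residual [ 0.2 -0.5] yaw 0.7
meter [ 0.5 -0.9] yaw 0.4
True
the job is handed in; nothing more can be done
None
```

All four modules stand released on their mirrored enclosure pads, each measured within about 1 mm of centre and 2° of square, and the job was handed in at about 37 s; no verdict was returned.

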